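# Find the unlocked drawer and lay the heat sink in it

## Task

Of the three identical drawers in the rack only one is unlocked, and it cannot be seen which: try the handles, pull the one that gives at least 110 mm out, then lay the long single-rib heat sink flat in that drawer's narrow compartment (its left one, seen from the robot). Leave the drawer open for the next tester, and leave everything else on the bench where it is.

Things in the scene. Friction and masses are not known exactly. Their poses are not given: they have to be found in the camera images.
- rack: fixed grey steel rack of three identical drawers side by side, 396 mm wide, 214 deep, top at z = 120. Origin at bench level below the middle of the closed fronts; +x into the rack (drawers slide out along -x), +y left seen from the robot. Fronts 122 mm wide, 8 thick, z = 54 to 116. One drawer is unlocked; the other two are locked and give only 2.5 mm. Which is which changes every time
- handle_left (a point): middle of the left drawer's handle bar when closed (fixed point of the rack, does not follow the drawer; rack axes). Round steel bar 10 mm thick, 80 mm long along rack y on two legs, axis 40 mm before the front, z = 85: a 35 mm gap behind it, open from above. The unlocked drawer pulls at 3 to 5 N to its stop at 130 mm
- handle_middle (a point): the same for the middle drawer, 130 mm to the right of the left one
- handle_right (a point): the same for the right drawer
- tray_left (a point): centre of the floor of the left drawer's narrow compartment when closed (fixed point of the rack, z = 60: an open drawer's compartment lies further along rack -x by the opening). The compartment is 100 mm along rack x, 40 mm along y, just behind the front; its divider and rear wall are 10 mm high, the drawer's side 12. The wide compartment to its right holds brass standoffs
- tray_middle (a point): the same for the middle drawer
- tray_right (a point): the same for the right drawer
- free_drawer (a joint): how far the unlocked drawer is pulled out, in m: 0 closed, 0.130 at its stop. It does not tell which of the three it is
- heatsink: long bare aluminium heat sink lying on the bench on its base, left or right of the rack's front: base plate 90 (x) x 30 (y) x 6 mm with one thick upright rib along its middle, 90 mm long, 10 mm thick, top at 32 mm (edge ribs along both long sides reach 10 mm). Origin under its centre, x along its length, z up. 110 g, more or less. Grip it by the upper half of the rib
- fin_block: bystander: squat aluminium heat sink, 56 x 50 x 27 mm, five thin upright fins; origin under its centre
- screwdriver: bystander: black-handled screwdriver lying on the bench; origin under its middle
- spool: bystander: grey wire spool standing on end, 56 mm diameter, 46 mm high
- board: bystander: small green circuit board lying on the bench, 70 x 100 mm, at most 18 mm high; an open drawer passes above it
- multimeter: bystander: yellow multimeter lying on top of the rack, 90 x 170 x 40 mm
- parts_bin: bystander: small open blue bin on the bench, 90 x 120 x 50 mm

How it is judged:
By the outcome, as a careful person would: the job done as asked, in the order asked, and still so for the second after the job is handed in, with the robot touching nothing.
It also fails if it takes over 64 s, if anything falls off the work surface, if the arm or the gripper's body presses on something with over 40 N, if the wrist force passes 120 N, or if a joint passes its speed limit or range.

## Robot

A 7-joint arm with a two-finger parallel gripper is mounted at the origin on the work surface. World frame = base frame: x ahead of the robot, y to its left, z up, the work surface at z = 0. Lengths are in m, angles in rad, forces in N, time in s.
With the tool pointing down it reaches from about 0.4 to 0.85 m from the base axis. Payload 10.4 kg.
Tool frame: the origin (TCP) lies at the very end of the fingers, on their centre line; the grasp point (between the pads) lies 19 mm behind it (robot.pinch_z is the distance from the TCP to the grasp point, in m); z points along the fingers, y is the line along which they close (so a half turn about z gives the same grasp; the last joint's range is limited). The gripper opens to 87 mm and grips with 3 to 60 N. Pads are 19 mm wide; open, the fingers measure 117 mm over their backs; the gripper's body (75 mm by 190 mm) begins 51 mm behind the grasp point.
Start: joints at [1.096, 0.332, -0.065, 1.46, 0.022, 1.35, -0.088], TCP at [0.273, -0.562, 0.223] pointing down, gripper open.
Joint ranges: [-2.6, 2.6], [-0.5, 2.12], [-1.47, 1.34], [0.16, 2.42], [-1.27, 4.41], [0.06, 2.06], [-2.6, 2.6]. Speed limits (rad/s): [2.22, 2.22, 2.79, 2.79, 3.14, 3.14, 3.14].

## Interface

Orientations are given as a unit quaternion [x, y, z, w].
In Python, from cell import monitor, grab_frame, ticket, models, robot gives the robot as it stands.
- The arm moves only by the tool play_rows, never from a script. Its argument "commands" is a list that holds one entry, the list of rows, each a list of 5 numbers: the shift along the world's x, y, z in m, then the turn about the world's z in degrees, then the gripper's target within -1 to 1 (fully open at 1, half-way at 0, shut at -1). In form: [[[x, y, z, roll, hand], ...]]. A call has 1 to 10 rows; each row shifts and turns the commanded pose from where the row before left it; what a row does not reach is not made up. A row lasts 1/10 s, in which the tool goes at most 50 mm and 8.59 degrees, less where a joint would pass 70% of its speed; a pose out of reach is approached as far as the arm can. A call is refused whole if a number of a shift passes 0.05 or a number of a turn 8.59, either way. A call with a gripper value outside its range is refused whole. The fingers move at their own pace and stop on an object; the grip force is fixed at half the most. Time passes only in rows, so rows that do not move let the fingers close. It gives the time, the measured TCP pose, the force, the opening and the grip force at its end, in the units of the state.
- monitor.sense(): the state, without advancing time (a new reading comes with each control period).
- grab_frame(name): name is "side" or "top" or "wrist"; returns a dict with "frame" (420x560x3 uint8, blue, green, red), "z_map" (420x560 float32, m along the optical axis (not along the pixel's ray), 0 where there is no reading), "camera_matrix" (3x3 intrinsics, pixels), "rvec" (rotation vector, rad) and "tvec" (3), from world to camera coordinates, as OpenCV has them. Camera axes: x right, y down, z forward; pixel columns grow to the right and rows downward; lengths in m; the calibration is good to about 2 mm. The wrist camera is an equidistant fisheye: a pixel r from the principal point sees the ray r / f radians off the axis. A picture is of the moment at which its call begins.
- ticket.finish_job(): hands the job in; it is judged then, once.
Trained networks look in a picture, given as the dict that the camera call returned (one of the last four; its "shot" number tells which), for a name from the list of things; names that differ only in an ending like _2 or _b are one class to them, and where a whole thing is asked for, a point or a joint stands for the part that bears it (a point fixed in the world has none). Each returns a list of dicts, best first, with "score" (0 to 1); they miss things now and then, are a little off and sometimes report something else, mostly with a low value. They report only what shows in the picture. A call takes as long as a camera call.
- models.trace(picture, label): "mask" (420x560 bool, what is visible of it) and "xy" ([column, row] in pixels, amid what is visible of it).
The state is a dict: "clock": time; "qpos": joint angles; "qd": joint speeds; "joint_torque": joint torques, N m; "ee_pos": TCP position; "tool_rot": TCP orientation; "force": force on the tool from outside, world axes, zero at the start; "wrist_torque": the same for the moment, N m; "finger_gap": finger opening in m; "finger_force": force on a finger pad.
Only numpy, scipy, OpenCV 4.12 (cv2) and the standard library are available. Lean on these libraries where they do the work, as an engineer would, in place of code of your own. Each camera call takes 0.05 s, during which the arm holds its last target. There are 200 camera calls.

## Working session

There is one attempt and no reset: what is moved stays moved. The work goes in short steps, Python scripts to look and compute and a tool call to move; the robot and the scene stay as the last step left them, time stands still between calls to the robot, and variables do not carry over. Pictures are saved under pics/ and viewed, at most 10 in all, crops included, and the job is handed in when it is done.

Besides the shell and the picture viewer there is one more tool, called as a command line: name --argument value ..., lists and objects as JSON in quotes. play_rows: Moves the arm, as the interface text tells. Its arguments: {"type":"object","properties":{"commands":{"type":"array"}},"required":["commands"]}

```bash
mkdir -p pics; cat > h.py <<'E'
import numpy as np, cv2
from cell import monitor, grab_frame, ticket, models, robot
def cloud(p):
    z=p["z_map"]; K=p["camera_matrix"]; R=cv2.Rodrigues(np.array(p["rvec"],float))[0]; t=np.array(p["tvec"],float).ravel()
    v,u=np.mgrid[:z.shape[0],:z.shape[1]]
    c=np.stack([(u-K[0,2])/K[0,0]*z,(v-K[1,2])/K[1,1]*z,z],-1)
    w=(c-t)@R
    w[z==0]=np.nan
    return w
E
python3 - <<'E'
from h import *
s=monitor.sense(); print({k:np.round(v,3) for k,v in s.items()})
for n in ("top","side"):
    p=grab_frame(n); cv2.imwrite(f"pics/{n}0.png",p["frame"]); w=cloud(p)
    np.savez(f"{n}0.npz",w=w,f=p["frame"])
    for l in ("rack","heatsink","fin_block","handle_left","multimeter","parts_bin","spool","screwdriver","board"):
        for r in models.trace(p,l)[:3]:
            m=r["mask"]; q=w[m]; q=q[~np.isnan(q[:,0])]
            print(n,l,round(r["score"],2),np.round(r["xy"]),m.sum(),np.round(np.median(q,0),3),np.round(np.percentile(q,2,axis=0),3),np.round(np.percentile(q,98,axis=0),3))
E
```

```text
{'clock': np.float64(0.0), 'qpos': array([ 1.096,  0.333, -0.065,  1.461,  0.022,  1.35 , -0.088]), 'qd': array([ 0.001,  0.   , -0.   , -0.001, -0.   ,  0.001, -0.001]), 'joint_torque': array([ 2.0000e-03, -6.2326e+01,  2.6000e-02, -3.8988e+01, -6.1000e-02,
        4.0000e-02,  0.0000e+00]), 'ee_pos': array([ 0.273, -0.562,  0.222]), 'tool_rot': array([ 0.975,  0.224, -0.   , -0.001]), 'force': array([-0.159, -0.482, -0.395]), 'wrist_torque': array([-0.021,  0.017, -0.   ]), 'finger_force': np.float64(0.0), 'finger_gap': np.float64(0.087)}
top rack 0.68 [195. 122.] 377 [0.849 0.129 0.118] [ 0.662 -0.145  0.019] [0.874 0.244 0.128]
top heatsink 0.59 [196. 118.] 303 [0.854 0.126 0.118] [ 0.839 -0.142  0.097] [0.874 0.244 0.128]
top fin_block 0.67 [347. 255.] 310 [ 0.428 -0.347  0.011] [ 0.396 -0.379 -0.002] [ 0.46  -0.318  0.031]
top handle_left 0.7 [254. 116.] 279 [ 0.863 -0.049  0.118] [ 0.84  -0.139  0.097] [0.873 0.237 0.128]
top multimeter 0.93 [226. 134.] 1652 [0.801 0.027 0.154] [ 0.758 -0.051  0.139] [0.85  0.109 0.162]
top parts_bin 0.65 [422. 277.] 1267 [ 0.377 -0.585  0.005
[... 1343 characters left out ...]
side multimeter 0.82 [185. 215.] 1509 [0.799 0.056 0.153] [ 0.757 -0.049  0.12 ] [0.855 0.12  0.161]
side multimeter 0.3 [239. 242.] 478 [0.648 0.039 0.089] [ 0.605 -0.024  0.031] [0.663 0.097 0.117]
side parts_bin 0.87 [365. 162.] 715 [ 0.38  -0.6    0.023] [ 0.329 -0.646 -0.002] [ 0.429 -0.509  0.051]
side spool 0.83 [284. 186.] 240 [ 0.615 -0.321  0.039] [ 0.595 -0.355  0.002] [ 0.642 -0.306  0.05 ]
side screwdriver 0.59 [181. 336.] 481 [0.674 0.355 0.02 ] [0.549 0.338 0.004] [0.734 0.371 0.027]
side board 0.66 [337. 255.] 519 [ 0.381 -0.067  0.004] [ 0.349 -0.12  -0.001] [ 0.415 -0.022  0.017]
side board 0.38 [179. 291.] 1787 [0.747 0.237 0.032] [ 0.644 -0.112 -0.   ] [0.872 0.25  0.124]
```

View pics/top0.png

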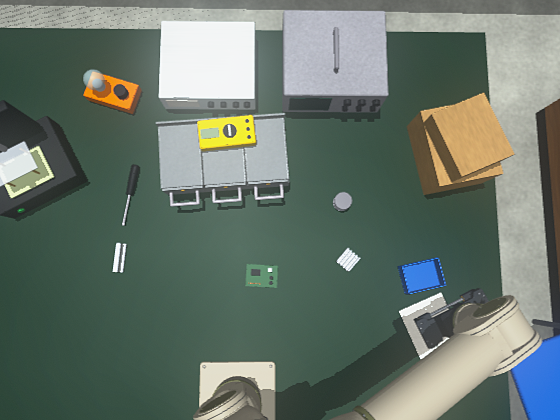

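View pics/side0.png

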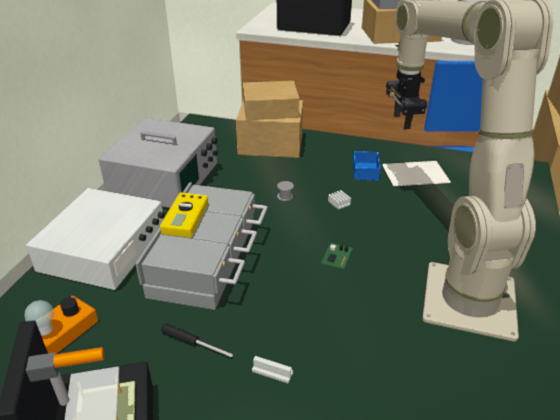

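```bash
python3 - <<'E'
import numpy as np, cv2
A={n:np.load(n+"0.npz")["w"].reshape(-1,3) for n in("top","side")}
for n,w in A.items():
    w=w[~np.isnan(w[:,0])]
    # rack top
    q=w[(abs(w[:,2]-.12)<.006)&(w[:,0]>.6)&(w[:,0]<.95)&(abs(w[:,1])<.35)]
    print(n,"racktop",len(q),q.min(0).round(3),q.max(0).round(3),cv2.minAreaRect(q[:,:2].astype(np.float32)))
    # handle bars: z 80..92, ahead of the front
    q=w[(w[:,2]>.075)&(w[:,2]<.096)&(w[:,0]>.5)&(w[:,0]<.645)&(w[:,1]>-.25)&(w[:,1]<.28)]
    print("handle",len(q))
    for y0 in np.arange(-.25,.28,.02):
        s=q[(q[:,1]>=y0)&(q[:,1]<y0+.02)]
        if len(s)>2: print(round(y0+.01,2),len(s),np.median(s,0).round(3),s[:,0].min().round(3),s[:,0].max().round(3), s[:,1].min().round(3),s[:,1].max().round(3))
    q=w[(w[:,2]>.026)&(w[:,2]<.04)&(w[:,0]>.37)&(w[:,0]<.5)&(w[:,1]>.35)&(w[:,1]<.42)]
    print("rib",len(q),q.mean(0),cv2.minAreaRect(q[:,:2].astype(np.float32)))
    l=cv2.fitLine(q[:,:2].astype(np.float32),cv2.DIST_L2,0,.01,.01).ravel();print(l,np.degrees(np.arctan2(l[1],l[0])))
    q=w[(w[:,2]>.004)&(w[:,2]<.04)&(w[:,0]>.37)&(w[:,0]<.5)&(w[:,1]>.35)&(w[:,1]<.42)]
    print("hs all",cv2.minAreaRect(q[:,:2].astype(np.float32)))
E
```

```text
top racktop 6421 [ 0.634 -0.348  0.114] [0.921 0.248 0.126] ((0.7832804918289185, -0.05870401859283447), (0.25845232605934143, 0.5990319848060608), 5.432320594787598)
handle 516
-0.14 27 [ 0.632 -0.136  0.088] 0.617 0.644 -0.139 -0.133
-0.12 24 [ 0.618 -0.122  0.088] 0.615 0.626 -0.13 -0.111
-0.1 18 [ 0.619 -0.101  0.088] 0.615 0.622 -0.108 -0.093
-0.08 24 [ 0.616 -0.081  0.087] 0.611 0.622 -0.09 -0.071
-0.06 41 [ 0.624 -0.056  0.089] 0.612 0.643 -0.068 -0.053
-0.0 51 [ 0.619 -0.004  0.089] 0.605 0.644 -0.01 0.009
0.02 18 [0.609 0.019 0.088] 0.605 0.612 0.012 0.027
0.04 23 [0.606 0.039 0.087] 0.602 0.612 0.03 0.049
0.06 26 [0.605 0.063 0.089] 0.601 0.645 0.051 0.07
0.08 43 [0.627 0.074 0.089] 0.602 0.645 0.07 0.09
0.1 5 [0.643 0.105 0.086] 0.642 0.644 0.092 0.11
0.12 58 [0.621 0.122 0.087] 0.595 0.643 0.112 0.13
0.14 28 [0.602 0.14  0.088] 0.595 0.641 0.13 0.15
0.16 31 [0.599 0.159 0.087] 0.592 0.64 0.152 0.17
0.18 27 [0.599 0.18  0.089] 0.592 0.637 0.17 0.189
0.2 66 [0.614 0.2   0.088] 0.589 0.636 0.192 0.21
0.22 5 [0.634 0.218 0.085] 0.632 0.634 0.212 0.223
rib 100 [0.43555039 0.37
[... 1114 characters left out ...]
4 0.645 0.098 0.109
0.12 53 [0.622 0.126 0.087] 0.599 0.644 0.114 0.129
0.14 49 [0.632 0.138 0.087] 0.596 0.645 0.13 0.149
0.16 32 [0.603 0.16  0.087] 0.594 0.642 0.15 0.169
0.18 40 [0.602 0.181 0.089] 0.593 0.64 0.17 0.19
0.2 84 [0.613 0.204 0.088] 0.592 0.639 0.19 0.209
0.22 37 [0.637 0.224 0.085] 0.617 0.644 0.21 0.229
0.24 4 [0.64  0.231 0.081] 0.639 0.643 0.231 0.232
rib 192 [0.43732967 0.37995571 0.03053873] ((0.4383978247642517, 0.3797892928123474), (0.015074478462338448, 0.08987301588058472), 85.0907974243164)
[ 0.9964546  -0.08413247  0.43732968  0.3799557 ] -4.8261395
hs all ((0.43371549248695374, 0.38675564527511597), (0.12095150351524353, 0.06324541568756104), 1.5454901456832886)
```

The top view shows three handles at columns 184, 227 and 270 (row ~195), and the heat sink at (119,257) left of the rack. The side view agrees, with the heat sink at (274,368). Next I'll refine the rack yaw.

```bash
python3 - <<'E'
import numpy as np, cv2
for n in("top","side"):
    w=np.load(n+"0.npz")["w"].reshape(-1,3); w=w[~np.isnan(w[:,0])]
    q=w[(abs(w[:,2]-.12)<.006)&(w[:,0]>.6)&(w[:,0]<.88)&(w[:,1]<.27)&(w[:,1]>-.16)]
    print(n,cv2.minAreaRect(q[:,:2].astype(np.float32)))
    th=np.radians(4.0)
    # edges of the top per bin
    for name,ax in(("front",1),("leftside",0)):
        P=[]
        for b in (np.arange(-.13,.23,.01) if ax else np.arange(.67,.84,.01)):
            s=q[(q[:,ax]>=b)&(q[:,ax]<b+.01)]
            if len(s)>3: P.append([b+.005, s[:,0].min() if ax else s[:,1].max()])
        P=np.array(P); k=np.polyfit(*P.T,1); r=P[:,1]-np.polyval(k,P[:,0]); ok=abs(r)<.004; k=np.polyfit(*P[ok].T,1); print(name,k,np.degrees(np.arctan(k[0])),ok.sum())
    q=w[(w[:,2]>.084)&(w[:,2]<.096)]; c=[]
    for y in(-.095,.036,.165):
        s=q[(abs(q[:,1]-y)<.028)&(abs(q[:,0]-(.609-.069*(y-.036)))<.011)]
        k=np.polyfit(s[:,1],s[:,0],1); c.append(np.median(s[:,0])); 
        t=q[(abs(q[:,1]-y)<.06)&(abs(q[:,0]-(.609-.069*(y-.036)))<.008)]
        print(y,len(s),k.round(3),c[-1].round(4),t[:,1].min().round(4),t[:,1].max().round(4), (s[:,0]).min().round(4),s[:,0].max().round(4))
E
```

```text
top ((0.7543833255767822, 0.042707234621047974), (0.21693402528762817, 0.393858939409256), 4.813040733337402)
front [-0.07684617  0.65110633] -4.394324918298143 35
leftside [0.08760104 0.17073711] 5.006389667776394 17
-0.095 53 [-0.082  0.609] 0.6173 -0.1392 -0.0527 0.6114 0.6217
0.036 54 [-0.093  0.61 ] 0.6077 -0.0101 0.0764 0.6015 0.6119
0.165 54 [-0.071  0.609] 0.5963 0.1183 0.2044 0.5902 0.6023
side ((0.7567883729934692, 0.04471676051616669), (0.21779996156692505, 0.3990764319896698), 4.345489501953125)
front [-0.08004642  0.6535491 ] -4.576563746803262 35
leftside [0.08277012 0.17799501] 4.731592994942699 17
-0.095 36 [-0.082  0.612] 0.6196 -0.1351 -0.0493 0.6142 0.6259
0.036 45 [-0.068  0.612] 0.6092 -0.0067 0.0806 0.6035 0.6158
0.165 54 [-0.091  0.614] 0.5981 0.1213 0.2093 0.5926 0.6065
```

play_rows --commands '[[[0.029, 0.039, 0, 8.59, -0.25], [0.029, 0.039, 0, 8.59, -0.25], [0.029, 0.039, 0, 8.59, -0.25], [0.029, 0.039, 0, 8.59, -0.25], [0.029, 0.039, 0, 8.59, -0.25], [0.029, 0.039, 0, 8.59, -0.25], [0.029, 0.039, 0, 8.59, -0.25], [0.029, 0.039, 0, 8.59, -0.25], [0.029, 0.039, 0, 0, -0.25], [0.029, 0.039, 0, 0, -0.25]]]'

```text
clock: 2.0
ee_pos: [0.5638, -0.1708, 0.2229]
tool_rot: [0.678, 0.735, 0.0, 0.0]
force: [-0.2, -1.5, 0.3]
finger_gap: 0.0331
finger_force: 0.0
```

```bash
cat > s.py <<'E'
from h import *
s=monitor.sense();q=s["tool_rot"]
print(round(float(s["clock"]),2),np.round(s["ee_pos"],4),"yang",np.degrees(2*np.arctan2(q[1],q[0])).round(2)-90,np.round(q,3),"F",np.round(s["force"],1),"gap",s["finger_gap"],"ff",s["finger_force"],"q",np.round(s["qpos"],2))
E
python3 s.py
```

```text
2.0 [ 0.5638 -0.1708  0.2229] yang 4.599999999999994 [0.678 0.735 0.    0.   ] F [-0.2 -1.5  0.3] gap 0.03306348894623129 ff 0.0 q [ 0.62  0.29 -0.49  1.54  0.14  1.34  0.2 ]
```

play_rows --commands '[[[0.027, 0.0385, 0, 0, -0.25], [0.027, 0.0385, 0, 0, -0.25], [0, 0, 0, 0, -0.25], [0, 0, -0.04, 0, -0.25], [0, 0, -0.04, 0, -0.25], [0, 0, -0.04, 0, -0.25], [0, 0, -0.03, 0, -0.25], [0, 0, 0, 0, -0.25]]]'

```text
clock: 2.8
ee_pos: [0.6139, -0.0952, 0.0682]
tool_rot: [0.678, 0.735, -0.002, -0.003]
force: [-0.1, -0.8, 0.3]
finger_gap: 0.0326
finger_force: 0.0
```

play_rows --commands '[[[0, 0, 0, 0, -1], [0, 0, 0, 0, -1], [0, 0, 0, 0, -1], [0, 0, 0, 0, -1]]]'

```text
clock: 3.2
ee_pos: [0.618, -0.0954, 0.0742]
tool_rot: [0.678, 0.735, 0.001, 0.001]
force: [-1.9, -0.2, 5.0]
finger_gap: 0.0089
finger_force: 30.1
```

play_rows --commands '[[[-0.004, 0, 0, 0, -1], [-0.004, -0.001, 0, 0, -1], [0, 0, 0, 0, -1]]]'

```text
clock: 3.5
ee_pos: [0.6163, -0.0955, 0.0746]
tool_rot: [0.678, 0.735, 0.006, 0.006]
force: [36.1, -0.0, -20.1]
finger_gap: 0.0091
finger_force: 30.0
```

Right one is locked (36 N after 2 mm). Release it and go to the middle one.

play_rows --commands '[[[0.008, 0.001, 0, 0, -0.25], [0, 0, 0, 0, -0.25], [0, 0, 0, 0, -0.25], [0, 0, 0.035, 0, -0.25], [-0.003, 0.033, 0.01, 0, -0.25], [-0.003, 0.033, 0, 0, -0.25], [-0.003, 0.033, 0, 0, -0.25], [-0.002, 0.031, 0, 0, -0.25], [0, 0, 0, 0, -0.25]]]'

```text
clock: 4.4
ee_pos: [0.6046, 0.0405, 0.1179]
tool_rot: [0.676, 0.737, 0.001, -0.001]
force: [0.6, 0.8, 1.3]
finger_gap: 0.0323
finger_force: 0.0
```

play_rows --commands '[[[0, 0, -0.025, 0, -0.25], [0, 0, -0.02, 0, -0.25], [0, 0, 0, 0, -0.25], [0, 0, 0, 0, -1], [0, 0, 0, 0, -1], [0, 0, 0, 0, -1], [0, 0, 0, 0, -1]]]'

```text
clock: 5.1
ee_pos: [0.6069, 0.0347, 0.0737]
tool_rot: [0.678, 0.735, 0.001, 0.001]
force: [0.2, -0.2, 2.8]
finger_gap: 0.0089
finger_force: 30.1
```

play_rows --commands '[[[-0.004, 0, 0, 0, -1], [-0.004, -0.001, 0, 0, -1], [0, 0, 0, 0, -1]]]'

```text
clock: 5.4
ee_pos: [0.598, 0.034, 0.0736]
tool_rot: [0.678, 0.735, 0.001, 0.001]
force: [0.0, -0.0, 7.2]
finger_gap: 0.009
finger_force: 30.0
```

The middle one gives, so pull it.

play_rows --commands '[[[-0.0115, -0.0009, 0, 0, -1], [-0.0115, -0.0009, 0, 0, -1], [-0.0115, -0.0009, 0, 0, -1], [-0.0115, -0.0009, 0, 0, -1], [-0.0115, -0.0009, 0, 0, -1], [-0.0115, -0.0009, 0, 0, -1], [-0.0115, -0.0009, 0, 0, -1], [-0.0115, -0.0009, 0, 0, -1], [-0.0115, -0.0009, 0, 0, -1], [-0.0115, -0.0009, 0, 0, -1]]]'

```text
clock: 6.4
ee_pos: [0.4833, 0.0249, 0.0735]
tool_rot: [0.678, 0.735, 0.001, 0.001]
force: [4.0, 0.4, 6.5]
finger_gap: 0.0089
finger_force: 30.0
```

play_rows --commands '[[[0, 0, 0, 0, -1], [0, 0, 0, 0, -0.25], [0, 0, 0, 0, -0.25], [0, 0, 0, 0, -0.25]]]'

```text
clock: 6.8
ee_pos: [0.4822, 0.0247, 0.0722]
tool_rot: [0.678, 0.735, -0.0, -0.0]
force: [0.4, -0.3, 0.6]
finger_gap: 0.0254
finger_force: 0.0
```

```bash
python3 s.py; python3 - <<'E'
from h import *
p=grab_frame("top"); w=cloud(p); cv2.imwrite("pics/top1.png",cv2.resize(p["frame"][90:300,90:370],None,fx=2.5,fy=2.5))
np.savez("top1.npz",w=w)
E
```

```text
6.8 [0.4822 0.0247 0.0722] yang 4.609999999999999 [ 0.678  0.735 -0.    -0.   ] F [ 0.4 -0.3  0.6] gap 0.025365706017792 ff 0.0 q [ 0.41  0.22 -0.6   1.97  0.15  0.99 -0.18]
```

View pics/top1.png

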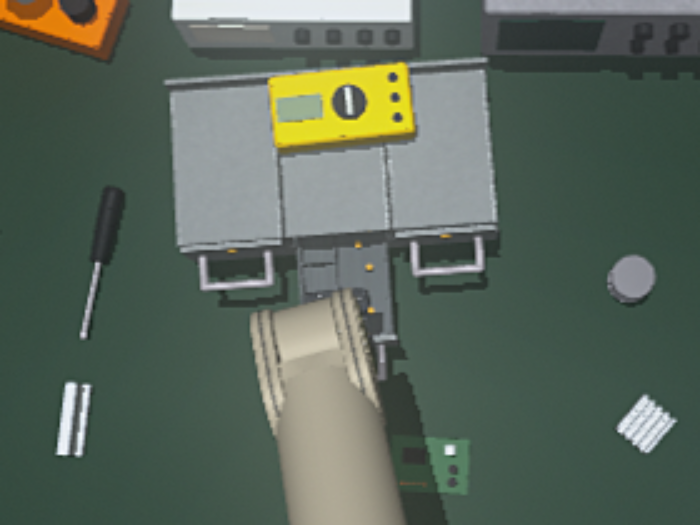

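The middle drawer is ~125 mm out; its narrow compartment shows at about (318,270) in the crop, and nothing else moved. On to the heat sink.

play_rows --commands '[[[0, 0, 0.045, 0, -0.25], [0, 0, 0.045, 0, 0.3], [-0.005, 0.044, 0, 8.08, 0.3], [-0.005, 0.044, 0, 8.08, 0.3], [-0.005, 0.044, 0, 8.08, 0.3], [-0.005, 0.044, 0, 8.08, 0.3], [-0.005, 0.044, 0, 8.08, 0.3], [-0.005, 0.044, 0, 8.08, 0.3], [-0.005, 0.044, 0, 8.08, 0.3], [-0.01, 0.046, 0, 8.08, 0.3]]]'

```text
clock: 7.85
ee_pos: [0.438, 0.3797, 0.1622]
tool_rot: [0.178, 0.984, -0.0, -0.0]
force: [0.7, 0.3, 0.5]
finger_gap: 0.0566
finger_force: 0.0
```

play_rows --commands '[[[0, 0, 0, 8.08, 0.3], [0, 0, 0, 8.08, 0.3], [0, 0, 0, 0, 0.3], [0, 0, 0, 0, 0.3]]]'

```text
clock: 8.25
ee_pos: [0.4379, 0.3784, 0.1622]
tool_rot: [0.042, 0.999, -0.0, -0.0]
force: [1.0, 0.4, -0.8]
finger_gap: 0.0568
finger_force: 0.0
```

```bash
python3 s.py; python3 - <<'E'
from h import *
p=grab_frame("wrist"); cv2.imwrite("pics/w1.png",p["frame"])
print(p["camera_matrix"],p["tvec"],np.nanmin(p["z_map"]))
p=grab_frame("side"); r=models.trace(p,"heatsink")[0]; q=cloud(p)[r["mask"]]; q=q[(q[:,2]>.026)&(q[:,2]<.04)]
print(r["score"],cv2.minAreaRect(q[:,:2].astype(np.float32)))
E
```

```text
8.25 [0.4379 0.3784 0.1622] yang 85.13999999999999 [ 0.042  0.999 -0.    -0.   ] F [ 1.   0.4 -0.8] gap 0.05684950649123009 ff 0.0 q [-0.02  0.44 -0.97  1.63  0.37  1.28  0.43]
[[325.1922621    0.         279.20426131]
 [  0.         325.1922621  207.85596195]
 [  0.           0.           1.        ]] [-0.41463657 -0.40685971  0.23251227] 0.0
0.66 ((0.4388658404350281, 0.3791508674621582), (0.014442551881074905, 0.09051413834095001), 85.63504791259766)
```

View pics/w1.png

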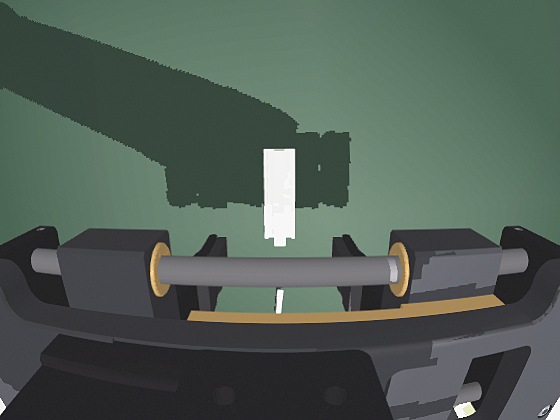

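The wrist view shows the heat sink at columns 263–295, centred between the fingers at 213 and 345 and aligned with them. Descend.

play_rows --commands '[[[0, 0, -0.045, 0, 0.3], [0, 0, -0.045, 0, 0.3], [0, 0, -0.035, 0, 0.3], [0, 0, -0.015, 0, 0.3], [0, 0, -0.008, 0, 0.3], [0, 0, 0, 0, 0.3], [0, 0, 0, 0, 0.3]]]'

```text
clock: 9.1
ee_pos: [0.4387, 0.3795, 0.0162]
tool_rot: [0.04, 0.999, 0.001, 0.001]
force: [1.0, -0.3, 1.0]
finger_gap: 0.0569
finger_force: 0.0
```

play_rows --commands '[[[0, 0, 0, 0, -1], [0, 0, 0, 0, -1], [0, 0, 0, 0, -1], [0, 0, 0, 0, -1], [0, 0, 0, 0, -1], [0, 0, 0, 0, -1]]]'

```text
clock: 9.7
ee_pos: [0.4379, 0.3787, 0.0146]
tool_rot: [0.04, 0.999, 0.0, -0.0]
force: [0.0, 1.2, -0.5]
finger_gap: 0.0166
finger_force: 0.0
```

play_rows --commands '[[[0, 0, 0.02, 0, -1], [0, 0, 0.04, 0, -1], [0, 0, 0.045, 0, -1], [0, 0, 0.045, 0, -1], [0, 0, 0, 0, -1], [0, 0, 0, 0, -1]]]'

```text
clock: 10.3
ee_pos: [0.4382, 0.3788, 0.1651]
tool_rot: [0.04, 0.999, 0.0, 0.001]
force: [0.9, 0.0, -1.8]
finger_gap: 0.0092
finger_force: 30.0
```

```bash
python3 s.py; python3 - <<'E'
from h import *
A=[]
for n in ("side","top"):
    p=grab_frame(n); w=cloud(p); np.savez(n+"2.npz",w=w,f=p["frame"]); A.append(p["frame"])
    for r in models.trace(p,"heatsink")[:2]:
        q=w[r["mask"]]; q=q[~np.isnan(q[:,0])]; print(n,r["score"],r["xy"],np.percentile(q,[2,50,98],axis=0).round(3).tolist())
cv2.imwrite("pics/s2.png",np.hstack([cv2.resize(A[0][180:420,120:360],(400,400)),cv2.resize(A[1][100:300,90:290],(400,400))]))
E
```

```text
10.3 [0.4382 0.3788 0.1651] yang 85.38999999999999 [0.04  0.999 0.    0.001] F [ 0.9  0.  -1.8] gap 0.009193254376485688 ff 29.968497455120087 q [-0.02  0.43 -0.97  1.62  0.37  1.28  0.43]
side 0.87 [282.6, 332.8] [[0.395, 0.26, -0.002], [0.417, 0.387, 0.147], [0.478, 0.466, 0.236]]
top 0.47 [195.8, 119.3] [[0.656, -0.152, 0.001], [0.849, 0.126, 0.117], [0.893, 0.244, 0.128]]
top 0.19 [131.9, 179.2] [[0.639, 0.328, -0.004], [0.686, 0.342, 0.021], [0.731, 0.359, 0.03]]
```

View pics/s2.png

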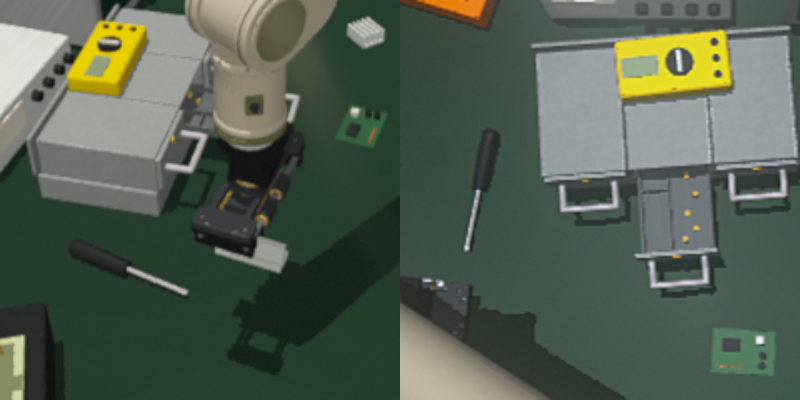

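```bash
python3 - <<'E'
import numpy as np
d=np.load("side2.npz"); w=d["w"].reshape(-1,3); f=d["f"].reshape(-1,3).astype(int)
ee=np.array([.4382,.3788,.1651]); a=np.radians(-4.6); c,s=np.cos(a),np.sin(a)
r=w-ee; l=np.stack([c*r[:,0]+s*r[:,1],-s*r[:,0]+c*r[:,1],r[:,2]],1)
m=(abs(l[:,0])<.07)&(abs(l[:,1])<.03)&(l[:,2]<.02)&(l[:,2]>-.06)
q=l[m]; print(m.sum(),q.min(0).round(4),q.max(0).round(4))
for z in np.arange(-.035,.02,.0025):
    t=q[abs(q[:,2]-z)<.00125]
    if len(t)>3: print(round(z,4),len(t),t[:,0].min().round(4),t[:,0].max().round(4),t[:,1].min().round(4),t[:,1].max().round(4))
# drawer in rack axes
O=np.array([.6488,.0348]); a=np.radians(4.6); c,s=np.cos(a),np.sin(a)
for n in("top","side"):
    w=np.load(n+"2.npz")["w"].reshape(-1,3); x=w[:,0]-O[0]; y=w[:,1]-O[1]
    R=np.stack([c*x+s*y,-s*x+c*y,w[:,2]],1); 
    m=(R[:,0]>-.2)&(R[:,0]<0)&(abs(R[:,1])<.07)&(R[:,2]>.05)&(R[:,2]<.125); R=R[m]
    print(n,"profile along y at x -.08..-.03 / x along y .02..045")
    t=R[(R[:,0]>-.1)&(R[:,0]<-.04)]
    for b in np.arange(-.066,.068,.004):
        u=t[abs(t[:,1]-b)<.002]
        if len(u)>1: print("y",round(b,3),len(u),np.percentile(u[:,2],[10,50,90]).round(3))
    t=R[(R[:,1]>.018)&(R[:,1]<.05)]
    for b in np.arange(-.18,0,.005):
        u=t[abs(t[:,0]-b)<.0025]
        if len(u)>1: print("x",round(b,3),len(u),np.percentile(u[:,2],[10,50,90]).round(3))
E
```

```text
406 [-0.0438 -0.0148 -0.0312] [0.0462 0.0185 0.0185]
-0.03 8 -0.0399 0.0307 0.0125 0.015
-0.0275 20 -0.0426 0.0433 -0.0097 0.0172
-0.025 47 -0.0436 0.046 -0.0003 0.0185
-0.0225 46 -0.043 0.0462 -0.0148 0.0179
-0.02 59 -0.0438 0.046 -0.0137 0.0184
-0.0175 37 -0.0432 0.0385 -0.001 0.0175
-0.015 15 -0.0432 -0.0066 -0.0025 0.0178
-0.0125 13 -0.0432 -0.0061 0.0046 0.0076
-0.01 14 -0.0431 -0.0079 -0.001 0.0065
-0.0075 16 -0.0428 -0.0116 0.0021 0.0076
-0.005 17 -0.0437 -0.0083 0.0006 0.0072
-0.0025 14 -0.0431 -0.0073 -0.0097 0.0057
0.0 24 -0.0432 -0.0086 -0.0123 0.0129
0.0025 43 -0.0426 -0.0047 -0.0099 0.0124
0.005 20 -0.0407 -0.0047 -0.013 0.0108
0.01 4 -0.0097 -0.0077 -0.0119 0.0131
top profile along y at x -.08..-.03 / x along y .02..045
y -0.054 25 [0.063 0.071 0.074]
y -0.05 22 [0.056 0.062 0.072]
y -0.046 24 [0.056 0.059 0.064]
y -0.042 22 [0.056 0.06  0.063]
y -0.038 25 [0.054 0.059 0.062]
y -0.034 24 [0.055 0.061 0.064]
y -0.03 25 [0.054 0.059 0.068]
y -0.026 23 [0.056 0.061 0.067]
y -0.022 30 [0.056 0.06  0.063]
y -0.018 21 [0.059 0.061 0.065]
y -0.014 21 [0.056 0.06  0.066]
y -0.0
[... 1398 characters left out ...]
4 16 [0.056 0.058 0.063]
x -0.035 16 [0.054 0.058 0.064]
x -0.03 15 [0.056 0.059 0.063]
x -0.025 17 [0.055 0.058 0.063]
x -0.02 22 [0.056 0.063 0.07 ]
x -0.015 9 [0.059 0.063 0.069]
x -0.01 16 [0.056 0.059 0.064]
x -0.005 17 [0.054 0.057 0.062]
side profile along y at x -.08..-.03 / x along y .02..045
y 0.054 2 [0.064 0.068 0.072]
y 0.058 10 [0.058 0.062 0.07 ]
y 0.062 3 [0.067 0.072 0.076]
x -0.17 4 [0.085 0.087 0.089]
x -0.165 3 [0.086 0.09  0.09 ]
x -0.16 2 [0.087 0.088 0.089]
x -0.035 5 [0.059 0.061 0.061]
x -0.03 6 [0.057 0.059 0.062]
x -0.025 10 [0.058 0.059 0.06 ]
x -0.02 7 [0.057 0.061 0.062]
x -0.015 18 [0.057 0.067 0.072]
x -0.01 4 [0.061 0.061 0.063]
x -0.005 8 [0.055 0.058 0.061]
```

The bottom sits ~28 mm below the TCP: the fingers were still closing when I lifted, so they only hold the rib's top 4 mm. I'll set it down and regrip deeper.

play_rows --commands '[[[0, 0, -0.045, 0, -1], [0, 0, -0.045, 0, -1], [0, 0, -0.03, 0, -1], [0, 0, -0.01, 0, -1], [0, 0, -0.005, 0, -1], [0, 0, 0, 0, -1], [0, 0, 0, 0, -0.4], [0, 0, 0, 0, -0.4], [0, 0, 0, 0, -0.4]]]'

```text
clock: 11.4
ee_pos: [0.4384, 0.3791, 0.0306]
tool_rot: [0.04, 0.999, 0.0, 0.001]
force: [-0.5, 0.1, 0.9]
finger_gap: 0.023
finger_force: 0.0
```

play_rows --commands '[[[0, 0, -0.01, 0, -0.4], [0, 0, -0.004, 0, -0.4], [0, 0, 0, 0, -0.4], [0, 0, 0, 0, -1], [0, 0, 0, 0, -1], [0, 0, 0, 0, -1], [0, 0, 0, 0, -1], [0, 0, 0, 0, -1], [0, 0, 0, 0, -1]]]'

```text
clock: 12.3
ee_pos: [0.438, 0.3789, 0.0158]
tool_rot: [0.04, 0.999, 0.0, 0.0]
force: [-0.8, 0.8, 0.5]
finger_gap: 0.01
finger_force: 30.0
```

play_rows --commands '[[[0, 0, 0.02, 0, -1], [0, 0, 0.045, 0, -1], [0, 0, 0.045, 0, -1], [0, 0, 0.045, 0, -1], [0, 0, 0, 0, -1]]]'

```text
clock: 12.8
ee_pos: [0.4395, 0.381, 0.1765]
tool_rot: [0.04, 0.999, 0.003, 0.003]
force: [0.5, 0.8, -2.7]
finger_gap: 0.0098
finger_force: 30.0
```

```bash
python3 s.py; python3 - <<'E'
import numpy as np
O=np.array([.6488,.0348]); a=np.radians(4.6); c,s=np.cos(a),np.sin(a)
w=np.load("top2.npz")["w"].reshape(-1,3); x=w[:,0]-O[0]; y=w[:,1]-O[1]
R=np.stack([c*x+s*y,-s*x+c*y,w[:,2]],1)
t=R[(R[:,0]>-.11)&(R[:,0]<-.025)&(R[:,2]>.066)&(R[:,2]<.08)]
for lo,hi in((.003,.018),(.045,.066),(-.066,-.048)):
    u=t[(t[:,1]>lo)&(t[:,1]<hi)]; k=np.polyfit(u[:,0],u[:,1],1); print(len(u),np.median(u,0).round(4),np.percentile(u[:,1],[5,95]).round(4),np.degrees(k[0]).round(2))
t=R[(R[:,0]>-.06)&(R[:,0]<-.005)&(R[:,2]>.066)&(R[:,2]<.08)&(R[:,1]>.016)&(R[:,1]<.048)]; print("rear",len(t),np.median(t,0),np.percentile(t[:,0],[5,95]))
t=R[(R[:,0]>-.14)&(R[:,0]<-.1)&(R[:,2]>.110)&(R[:,2]<.122)&(abs(R[:,1])<.1)]; k=np.polyfit(t[:,1],t[:,0],1); print("front",len(t),np.median(t,0),np.percentile(t[:,0],[3,97]),t[:,1].min(),t[:,1].max(),k)
# sink centre in the rib
for y in (.0325,): 
    p=np.array([-.067,y]); print("target xy",O+[c*p[0]-s*p[1], s*p[0]+c*p[1]])
E
```

```text
12.8 [0.4395 0.381  0.1765] yang 85.41 [0.04  0.999 0.003 0.003] F [ 0.5  0.8 -2.7] gap 0.009811648869086762 ff 29.99966561794281 q [-0.02  0.43 -0.98  1.61  0.37  1.29  0.44]
26 [-0.0729  0.0105  0.069 ] [0.0088 0.0153] -0.51
48 [-0.0728  0.0539  0.0706] [0.0517 0.0566] 0.15
45 [-0.0669 -0.0529  0.0716] [-0.055  -0.0504] 0.3
rear 14 [-0.01849757  0.03416649  0.06873709] [-0.05535137 -0.01427532]
front 113 [-0.12443627  0.00103047  0.11456144] [-0.12827286 -0.12009182] -0.058486192886374404 0.06145050929244574 [ 0.00640511 -0.12441428]
target xy [0.57940935 0.06182199]
```

play_rows --commands '[[[0.0174, -0.0396, 0, 1.15, -1], [0.0174, -0.0396, 0, 1.15, -1], [0.0174, -0.0396, 0, 1.15, -1], [0.0174, -0.0396, 0, 1.15, -1], [0.0174, -0.0396, 0, 1.15, -1], [0.0174, -0.0396, 0, 1.15, -1], [0.0174, -0.0396, 0, 1.15, -1], [0.0174, -0.0396, 0, 1.15, -1], [0, 0, 0, 0, -1], [0, 0, 0, 0, -1]]]'

```text
clock: 13.8
ee_pos: [0.5769, 0.0607, 0.1695]
tool_rot: [-0.039, 0.999, 0.0, -0.001]
force: [0.5, 0.4, -1.1]
finger_gap: 0.0094
finger_force: 30.0
```

```bash
python3 s.py; python3 - <<'E'
from h import *
p=grab_frame("wrist"); cv2.imwrite("pics/w3.png",p["frame"])
p=grab_frame("side"); cv2.imwrite("pics/s3.png",cv2.resize(p["frame"][150:350,150:420],None,fx=2.5,fy=2.5))
E
```

```text
13.8 [0.5769 0.0607 0.1695] yang 94.46000000000001 [-0.039  0.999  0.    -0.001] F [ 0.5  0.4 -1.1] gap 0.009396813186889156 ff 29.999784529209137 q [ 0.54  0.41 -0.91  1.62  0.34  1.28  1.22]
```

View pics/w3.png

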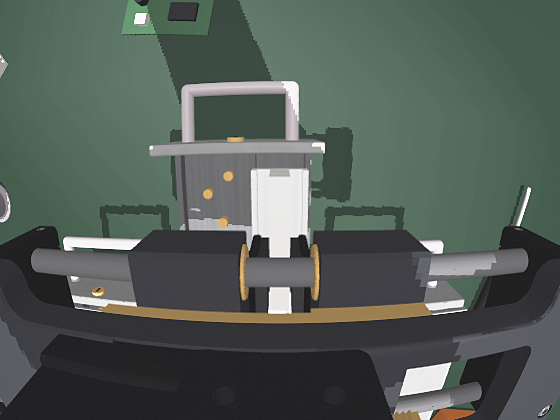

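The wrist view (looking back towards the robot, image right = +y) shows the sink at columns 251–308 over the narrow compartment. Lower it to just above the walls and check.

play_rows --commands '[[[0.0005, 0.001, -0.03, 0, -1], [0, 0, -0.025, 0, -1], [0, 0, -0.015, 0, -1], [0, 0, -0.005, 0, -1], [0, 0, 0, 0, -1], [0, 0, 0, 0, -1]]]'

```text
clock: 14.5
ee_pos: [0.5782, 0.0634, 0.0967]
tool_rot: [-0.04, 0.999, 0.0, 0.001]
force: [0.0, -0.3, -0.6]
finger_gap: 0.0098
finger_force: 30.0
```

```bash
python3 s.py; python3 - <<'E'
from h import *
p=grab_frame("wrist"); a=cv2.resize(p["frame"][70:250,140:340],(500,450))
q=grab_frame("top"); cv2.imwrite("pics/w4.png",np.hstack([a,cv2.resize(q["frame"][160:235,190:240],(300,450))]))
E
```

```text
14.5 [0.5782 0.0634 0.0967] yang 94.63 [-0.04   0.999  0.     0.001] F [ 0.  -0.3 -0.6] gap 0.009846204201603093 ff 29.999653100967407 q [ 0.51  0.49 -0.88  1.69  0.4   1.15  1.18]
```

View pics/w4.png

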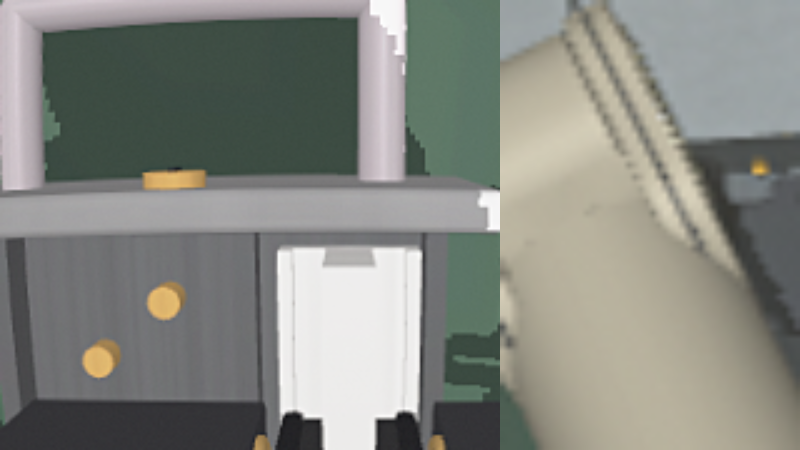

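The sink is at columns 278–420 of the crop, slightly nearer the outer side wall (~424) than the divider (~260). Shift 1.4 mm in −y and set it down.

play_rows --commands '[[[-0.0005, -0.0014, 0, 0, -1], [0, 0, -0.01, 0, -1], [0, 0, -0.006, 0, -1], [0, 0, -0.004, 0, -1], [0, 0, 0, 0, -1], [0, 0, 0, 0, -1]]]'

```text
clock: 15.2
ee_pos: [0.5777, 0.0615, 0.0758]
tool_rot: [-0.04, 0.999, 0.0, 0.001]
force: [1.8, -0.4, 2.2]
finger_gap: 0.01
finger_force: 30.0
```

Light contact (2 N). Release and rise.

play_rows --commands '[[[0, 0, 0, 0, -0.5], [0, 0, 0, 0, -0.5], [0, 0, 0, 0, -0.5], [0, 0, 0.02, 0, -0.5], [0, 0, 0.04, 0, -0.5], [0, 0, 0.045, 0, -0.5], [0, 0, 0.045, 0, -0.5], [-0.04, 0.04, 0.02, 0, -0.5], [-0.04, 0.045, 0, 0, -0.5], [-0.04, 0.045, 0, 0, -0.5]]]'

```text
clock: 16.2
ee_pos: [0.4761, 0.1709, 0.2426]
tool_rot: [-0.04, 0.999, 0.0, 0.0]
force: [0.7, 1.0, 0.1]
finger_gap: 0.0218
finger_force: 0.0
```

play_rows --commands '[[[-0.03, 0.045, 0, 0, -0.5], [0, 0.045, 0, 0, -0.5], [0, 0.045, 0, 0, -0.5], [0, 0.045, 0, 0, -0.5], [0, 0, 0, 0, -0.5]]]'

```text
clock: 16.7
ee_pos: [0.4457, 0.3531, 0.2417]
tool_rot: [-0.045, 0.999, 0.002, -0.001]
force: [-1.1, -0.6, 0.2]
finger_gap: 0.0217
finger_force: 0.0
```

```bash
python3 s.py; python3 - <<'E'
from h import *
p=grab_frame("top"); q=grab_frame("side"); w=cloud(p)
cv2.imwrite("pics/f.png",np.hstack([cv2.resize(p["frame"][105:290,100:300],(400,370)),cv2.resize(q["frame"][150:350,150:366],(400,370))]))
O=np.array([.6488,.0348]); a=np.radians(4.6); c,s=np.cos(a),np.sin(a)
x=w[...,0]-O[0]; y=w[...,1]-O[1]; X=c*x+s*y; Y=-s*x+c*y
m=(X>-.14)&(X<.0)&(Y>.008)&(Y<.06)&(p["frame"].min(-1)>150)
print(m.sum(),np.percentile(X[m],[3,97]),np.percentile(Y[m],[3,97]),np.percentile(w[...,2][m],[3,50,97]))
m=(w[...,2]>.086)&(w[...,2]<.096)&(X>-.115)&(X<-.01)&(Y>0)&(Y<.06); print("rib",m.sum(),np.median(Y[m]),X[m].min(),X[m].max(),np.degrees(np.polyfit(X[m],Y[m],1)[0]))
E
```

```text
16.7 [0.4457 0.3531 0.2417] yang 95.18 [-0.045  0.999  0.002 -0.001] F [-1.1 -0.6  0.2] gap 0.02171631177256308 ff 0.0 q [ 0.11  0.38 -1.08  1.54  0.34  1.42  0.67]
317 [-0.12556374 -0.0257265 ] [0.01634474 0.04661279] [0.05853691 0.07329794 0.11720182]
rib 87 0.031858967623103834 -0.11307685102636138 -0.02492674880082261 0.20024237143956922
```

View pics/f.png

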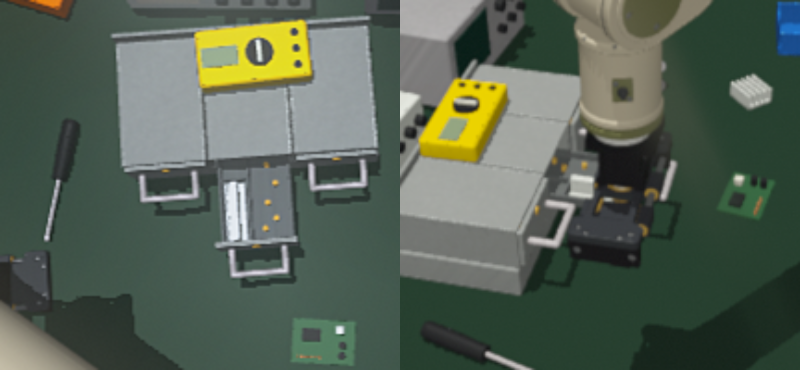

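The heat sink lies flat and parallel in the left compartment (crop columns 222–246, rows 180–242). The drawer is still open and the bystanders in view (multimeter, screwdriver, board, fin block) haven't moved. Hand in.

```bash
python3 -c "
from cell import ticket; print(ticket.finish_job())"
```

```text
the job is handed in; nothing more can be done
None
```

The middle drawer was the unlocked one: I pulled it about 125 mm out, laid the heat sink flat in its left compartment, left it open, and handed the job in at about 17 s (no verdict was returned).

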